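# Press the row of sowing tubes home and close the retaining bar

## Robot

A 6-joint arm with a two-finger parallel gripper is mounted at the origin on a cart in front of the work surface, level with it; the furniture and walls round the work are solid. World frame = base frame: x ahead of the robot, y to its left, z up, the work surface at z = 0. Lengths are in m, angles in rad, forces in N, time in s.
With the tool pointing down it reaches from about 0.35 to 0.975 m from the base axis. Payload 4.9 kg.
Tool frame: the origin (TCP) lies where the fingers leave the gripper's body, on its centre line; the fingertips stand 73 mm ahead of it and the grasp point (between the pads) lies 54 mm ahead of it; z points along the fingers, y is the line along which they close (so a half turn about z gives the same grasp; the last joint's range is limited). The gripper opens to 85 mm and grips with 20 to 120 N. Pads are 22 mm wide; open, the fingers measure 114 mm over their backs; the gripper's body (76 mm by 85 mm) begins 54 mm behind the grasp point. The pads swing forward as they close: fully open they stand 13 mm farther back than shut.
Start: joints at [1.215, 0.053, 1.613, -0, 1.476, -0.119], TCP at [0.147, 0.608, 0.304] pointing down, gripper open.
Joint ranges: [-3.01, 3.01], [-1.01, 2.22], [0.06, 2.58], [-1.02, 4.17], [0.09, 2.62], [-3.14, 3.14]. Speed limits (rad/s): [2.57, 2.57, 3.14, 3.14, 3.14, 3.14].

## Interface

Orientations are given as a rotation vector (axis times angle).
In Python, from rig import sensors, optics, job gives the robot as it stands.
- The arm moves only by the tool step_arm, never from a script. Its arguments are lists of equal length, an entry for each row: "claw": the closure, from 0 (fully open) to 1 (shut); "delta_pos": the shift along the tool's x, y, z in m, a list of three; "yaw": the turn about the tool's z in degrees. In form: {"claw": [claw, ...], "delta_pos": [[x, y, z], ...], "yaw": [yaw, ...]}. A call has 1 to 8 rows; each row is the pose to reach, as a shift and turn from the pose commanded when the call began, along the tool's axes at that moment; what a row does not reach only later rows make up. A row lasts 1/10 s, in which the tool goes at most 50 mm and 8.59 degrees, less where a joint would pass 70% of its speed; a pose out of reach is approached as far as the arm can. A call with a gripper value outside its range is refused whole. The fingers move at their own pace and stop on an object; "grip_force" is the grip in N (left out, the last holds). Time passes only in rows, so rows that repeat a pose let the fingers close. It gives the time, the measured TCP pose, the force, the opening and the grip force at its end, in the units of the state.
- sensors.get_state(): the state, without advancing time (a new reading comes with each control period).
- optics.camera(name): name is "scene" or "top" or "wrist"; returns (picture, depth): 400x640x3 uint8, red, green, blue; 400x640 float32, m along the optical axis (not along the pixel's ray), 0 where there is no reading.
- optics.camera_info(name): a dict with "fx", "fy", "cx", "cy" (pixels), "distortion" ([k1, k2, p1, p2, k3] as OpenCV has them; the pictures are not rectified), "rvec" (rotation vector, rad) and "tvec" (3), from world to camera coordinates, as OpenCV has them. Camera axes: x right, y down, z forward; pixel columns grow to the right and rows downward; lengths in m; the calibration is good to about 2 mm. A picture is of the moment at which its call begins: read the wrist's pose just before it. camera_info takes no time and is no camera call; for the wrist camera it gives the pose at the moment of the call.
- job.hand_in(): hands the job in; it is judged then, once.
The state is a dict: "clock": time; "qpos": joint angles; "joint_velocities": joint speeds; "joint_torque": joint torques, N m; "position": TCP position; "tcp_rot": TCP orientation; "ft_force": force on the tool from outside, world axes, zero at the start; "moment": the same for the moment, N m; "finger_gap": opening from 0.0 (shut) to 1.0 (fully open); "gripper_force": force on a finger pad.
Only numpy, scipy, OpenCV 4.12 (cv2) and the standard library are available. Lean on these libraries where they do the work, as an engineer would, in place of code of your own. Each camera call takes 0.05 s, during which the arm holds its last target. There are 200 camera calls.

## Task

The four filled tubes in the metal sowing rack stand proud and the yellow retaining bar is swung open. With the fingertips, work along the row from one end to the other without skipping, pressing each tube gently straight down until its collar sits on the rack, then push the bar round its arc until it is fully home in its keeper over the collars. Do not pull any tube up, and leave the other things on the bench where they are.

Things in the scene. Friction and masses are not known exactly. Their poses are not given: they have to be found in the camera images.
- rack: sowing rack of bright sheet metal, fixed to the bench: a level plate 110 (its x) by 400 mm (its y) whose top is 250 mm above the bench, on four legs with folded skirts. Origin on the bench below the plate's centre, z up; its x points away from the robot within 20 degrees. Four tubes hang in a row along its y, at x = 0, y = +90, +30, -30, -90 mm.
- plug_press: fixed green lever press, not part of the job: 530 mm tall, 135 mm wide (y), origin at its foot. It stands behind and left of the rack; its red-gripped lever reaches 216 mm toward the robot (-x) from the origin, 455 to 530 mm above the bench: carry the arm round in front of it.
- tube_1_top (a point): centre of the flat top of tube 1 (first from the left (+y), next to the bar's pivot): a black upright seedling tube, 49 mm across the collar, filled level with a firm brown root plug. The collar is the top 11 mm. Home means the collar sits on the plate: the top is then 11 mm above the plate, 261 mm above the bench.
- tube_1 (a joint): how far tube 1 stands proud of home, m: 0 is home, against a hard stop, larger is higher. A snug upright sliding fit: about 5 N moves it down and it stays where it is left.
- tube_2_top (a point): centre of the flat top of tube 2 (second from the left): a black upright seedling tube, 49 mm across the collar, filled level with a firm brown root plug. The collar is the top 11 mm. Home means the collar sits on the plate: the top is then 11 mm above the plate, 261 mm above the bench.
- tube_2 (a joint): how far tube 2 stands proud of home, m: 0 is home, against a hard stop, larger is higher. A snug upright sliding fit: about 5 N moves it down and it stays where it is left.
- tube_3_top (a point): centre of the flat top of tube 3 (third from the left): a black upright seedling tube, 49 mm across the collar, filled level with a firm brown root plug. The collar is the top 11 mm. Home means the collar sits on the plate: the top is then 11 mm above the plate, 261 mm above the bench.
- tube_3 (a joint): how far tube 3 stands proud of home, m: 0 is home, against a hard stop, larger is higher. A snug upright sliding fit: about 5 N moves it down and it stays where it is left.
- tube_4_top (a point): centre of the flat top of tube 4 (last, at the right, next to the bar's knob and keeper): a black upright seedling tube, 49 mm across the collar, filled level with a firm brown root plug. The collar is the top 11 mm. Home means the collar sits on the plate: the top is then 11 mm above the plate, 261 mm above the bench.
- tube_4 (a joint): how far tube 4 stands proud of home, m: 0 is home, against a hard stop, larger is higher. A snug upright sliding fit: about 5 N moves it down and it stays where it is left.
- bar (a joint): angle of the yellow retaining bar, rad: 0 is fully home in the keeper, lying along the row over the back rims of the collars, against a stop; larger is swung open, away from the robot, its far end moving along an arc. It swings level, 18 mm wide, 5 mm thick, its underside 15 mm above the plate (so 4 mm over collars that are home; a proud tube blocks it). It turns with light friction, about 1.5 N at the knob, and stays where it is left.
- bar_pivot (a point): the bar's pivot, on the axis (upright), at the bar's top face, 270 mm above the bench: rack x +22, y +155 mm.
- bar_knob (a point): point on the axis of the upright black knob near the bar's free end, 300 mm from the pivot: 19 mm across at this height, standing 30 mm above the bar's top face; this point is 20 mm above that face, 290 mm above the bench. The knob turns with the bar; with the bar home it stands at rack x +22, y -145 mm. The keeper, a dark hook for the bar's tip, begins 28 mm beyond the knob on the rack's right (-y) end and reaches 26 mm above the plate.
- clay_pot: bystander, loose: small terracotta pot, 60 mm wide, 54 high, standing left of the rack. Origin in the middle of its underside.
- cutters: bystander, loose: red-handled secateurs, 203 mm long, lying to the right, behind the rack. Origin in the middle of its underside.
- dibber: bystander, loose: turned wooden dibber, 248 mm long, 30 mm thick, lying behind the rack. Origin in the middle of its underside.
- marker: bystander, loose: white marker pen, 135 mm long, lying behind the rack. Origin in the middle of its underside.

How it is judged:
On the way, in this order (a step that is already met when the one before it is completed fails the run):
1. the tube at one end of the row is pressed home ((value of joint tube_1 below 0.004 m or value of joint tube_4 below 0.004 m)), for 0.1 s.
2. the tube next to it is home too ((value of joint each of tube_1, tube_2 below 0.004 m or value of joint each of tube_4, tube_3 below 0.004 m)), for 0.1 s.
3. the third tube along is home too ((value of joint each of tube_1, tube_2, tube_3 below 0.004 m or value of joint each of tube_4, tube_3, tube_2 below 0.004 m)), for 0.1 s.
4. all four tubes are home (value of joint each of tube_1, tube_2, tube_3, tube_4 below 0.004 m), for 0.1 s.
5. the bar is pushed home over the collars (value of joint bar below 0.04 rad), for 0.1 s.
At the end, for the whole second after the job is handed in: every tube stands within 4 mm of home, and the retaining bar rests within 0.04 rad (12 mm at the knob) of its stop in the keeper (all of step 4 and value of joint bar below 0.04 rad and velocity of joint bar below 0.05 rad/s); the robot touches nothing.
It fails at once if a tube is pulled up, to 32 mm or more above home (value of joint any of tube_1, tube_2, tube_3, tube_4 above 0.032 m).
It fails at once if the rack, a tube or the bar is pressed with more than 45 N (contact force between any of the fingers, the arm and rack above 45 N).
It fails at once if the clay pot, secateurs, dibber or marker are moved by more than 30 mm (distance of any of clay_pot, cutters, dibber, marker from where it was at the start of the episode above 0.03 m).
It also fails if it takes over 58 s, if anything falls off the work surface, if the arm or the gripper's body presses on something with over 40 N, if the wrist force passes 120 N, or if a joint passes its speed limit or range.

## Working session

There is one attempt and no reset: what is moved stays moved. The work goes in short steps, Python scripts to look and compute and a tool call to move; the robot and the scene stay as the last step left them, time stands still between calls to the robot, and variables do not carry over. Pictures are saved under pics/ and viewed, at most 10 in all, crops included, and the job is handed in when it is done.

Besides the shell and the picture viewer there is one more tool, called after "Call:" in YAML: its name, and indented under it one key for each argument. step_arm: Moves the arm, as the interface text tells. Its arguments: {"type":"object","properties":{"claw":{"type":"array","items":{"type":"number"}},"delta_pos":{"type":"array","items":{"type":"array","items":{"type":"number"}}},"yaw":{"type":"array","items":{"type":"number"}},"grip_force":{"type":"number"}},"required":["claw","delta_pos","yaw"]}

```bash
mkdir -p pics; python3 - <<'E'
from rig import sensors, optics
import cv2, numpy as np
s=sensors.get_state(); print({k:np.round(v,3) for k,v in s.items()})
for n in("scene","top"):
    p,d=optics.camera(n); cv2.imwrite(f"pics/{n}0.png",p[...,::-1]); np.savez(f"{n}0.npz",p=p,d=d)
    i=optics.camera_info(n); print(i); R=cv2.Rodrigues(np.array(i["rvec"]))[0]; print(-R.T@np.array(i["tvec"]))
E
```

```text
{'clock': np.float64(0.0), 'qpos': array([ 1.215,  0.053,  1.614,  0.   ,  1.476, -0.119]), 'joint_velocities': array([-0.001,  0.001, -0.001, -0.001, -0.001, -0.   ]), 'joint_torque': array([ 1.0000e-03, -3.9370e+01, -3.7017e+01,  0.0000e+00,  7.0000e-03,
        0.0000e+00]), 'position': array([0.146, 0.607, 0.303]), 'tcp_rot': array([-3.710e-01, -3.119e+00,  3.000e-03]), 'ft_force': array([-0.659, -0.018,  0.198]), 'moment': array([-0.052, -0.039,  0.014]), 'gripper_force': np.float64(0.0), 'finger_gap': np.float64(0.999)}
{'fx': 426.3749568052928, 'fy': 426.3749568052928, 'cx': 322.606133563632, 'cy': 208.3670661378817, 'distortion': array([-0.07748417,  0.        ,  0.        ,  0.        ,  0.        ]), 'rvec': array([ 2.13720517, -0.99604707,  0.4092674 ]), 'tvec': array([-0.42398324,  0.4080486 ,  1.19641259])}
[-0.16490859 -0.72538942  1.10647363]
{'fx': 427.5094005138646, 'fy': 427.5094005138646, 'cx': 320.69064573286647, 'cy': 197.01571668693896, 'distortion': array([-0.02249068,  0.        ,  0.        ,  0.        ,  0.        ]), 'rvec': array([ 2.01802742, -1.9118044 ,  0.43904278]), 'tvec': array([-0.12343458,  0.56125586,  0.96198654])}
[ 0.0912057  -0.11934356  1.1104508 ]
```

View pics/scene0.png

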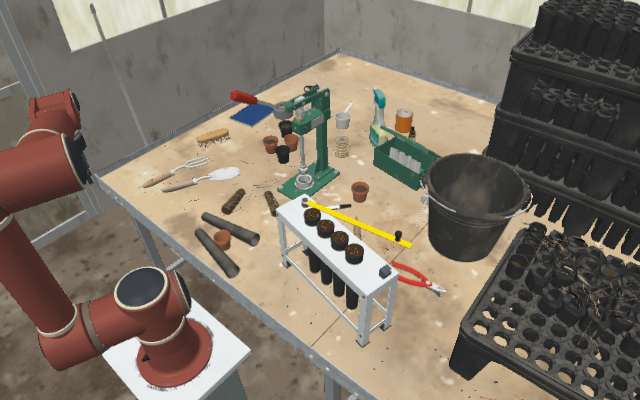

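View pics/top0.png

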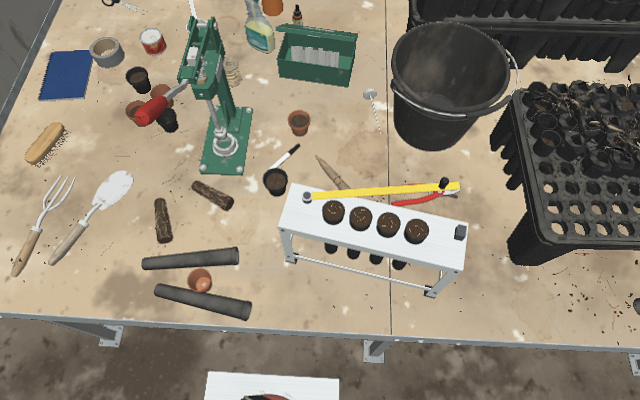

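```bash
cat > h.py <<'E'
from rig import sensors, optics
import cv2, numpy as np
def cloud(n,d,i=None):
    i=i or optics.camera_info(n); K=np.array([[i["fx"],0,i["cx"]],[0,i["fy"],i["cy"]],[0,0,1]])
    R=cv2.Rodrigues(np.array(i["rvec"]))[0]; v,u=np.mgrid[:400,:640]
    q=cv2.undistortPoints(np.stack([u,v],-1).reshape(-1,1,2).astype(float),K,np.array(i["distortion"])).reshape(400,640,2)
    P=np.dstack([q*d[...,None],d])
    W=(P-np.array(i["tvec"]))@R; W[d==0]=np.nan; return W
E
python3 - <<'E'
from h import *
for n,pts in (("top",dict(t1=(334,210),t2=(361,216),t3=(389,223),t4=(417,230),piv=(307,196),knob=(444,182))),("scene",dict(t1=(312,214),t2=(324,226),t3=(339,240),t4=(355,253),knob=(399,235)))):
    z=np.load(n+"0.npz"); W=cloud(n,z["d"]); p=z["p"].astype(int)
    for k,(u,v) in pts.items(): print(n,k,np.round(np.nanmedian(W[v-2:v+3,u-2:u+3].reshape(-1,3),0),4))
    X,Y,Z=W[...,0],W[...,1],W[...,2]
    reg=(X>.3)&(X<.9)&(Y>-.5)&(Y<.2)
    pl=reg&(abs(Z-.25)<.006)
    nn,lab,st,_=cv2.connectedComponentsWithStats(pl.astype(np.uint8)); b=1+st[1:,4].argmax()
    r=cv2.minAreaRect(W[lab==b][:,:2].astype(np.float32)); print("plate",r,np.median(Z[lab==b]))
    ye=reg&(p[...,0]>180)&(p[...,1]>150)&(p[...,2]<90)&(Z>.2)
    l=cv2.fitLine(W[ye][:,:2].astype(np.float32),cv2.DIST_HUBER,0,.01,.01).ravel(); print("bar",l,np.median(Z[ye]))
    dk=(lab!=b)&reg&(Z>.262)&(Z<.31)&~ye&(p.sum(-1)<330)
    nn,lb,st,_=cv2.connectedComponentsWithStats(dk.astype(np.uint8))
    for j in range(1,nn):
        if st[j,4]>40:
            w=W[lb==j]; h=np.percentile(w[:,2],60); t=w[w[:,2]>h-.006]; c,rr=cv2.minEnclosingCircle(t[:,:2].astype(np.float32)); print(st[j,4],np.round(c,4),round(rr,4),"ztop",round(h,4),np.round(t.mean(0),4))
E
```

```text
top t1 [ 0.4661 -0.127   0.2774]
top t2 [ 0.4549 -0.1847  0.2773]
top t3 [ 0.4414 -0.2436  0.28  ]
top t4 [ 0.4282 -0.3013  0.2804]
top piv [ 0.4974 -0.067   0.2741]
top knob [ 0.5349 -0.3603  0.2979]
plate ((0.44831347465515137, -0.21292228996753693), (0.4013664722442627, 0.1129167377948761), 78.98208618164062) 0.2502016544946585
bar [ 0.12536116 -0.99211115  0.51917005 -0.21549883] 0.269769194160763
619 [0.8266 0.1897] 0.0732 ztop 0.3047 [0.8179 0.1885 0.3056]
97 [ 0.771  -0.3717] 0.0482 ztop 0.2638 [ 0.7695 -0.3735  0.2637]
72 [ 0.7765 -0.4603] 0.0409 ztop 0.2638 [ 0.7704 -0.4586  0.2637]
180 [ 0.7466 -0.4643] 0.0362 ztop 0.276 [ 0.7432 -0.466   0.2754]
87 [ 0.5391 -0.3629] 0.0099 ztop 0.297 [ 0.5377 -0.3614  0.2975]
397 [ 0.4643 -0.1251] 0.0252 ztop 0.2768 [ 0.4636 -0.125   0.2766]
401 [ 0.4526 -0.1826] 0.0255 ztop 0.2769 [ 0.4519 -0.1833  0.2765]
400 [ 0.443  -0.2418] 0.0246 ztop 0.2794 [ 0.4414 -0.2422  0.279 ]
428 [ 0.4311 -0.3011] 0.0248 ztop 0.2805 [ 0.4297 -0.3009  0.2801]
112 [ 0.4337 -0.3946] 0.0146 ztop 0.2763 [ 0.4329 -0.3946  0.276 ]
scene t1 [ 0.465  -0.1268  0.2749]
scene t2 [ 0.4517 -0.1832  0.2757]
scene t3 [ 0.4354 -0.2495  0.2776]
scene t4 [ 0.4254 -0.3111  0.2791]
scene knob [ 0.5364 -0.369   0.2951]
plate ((0.44848060607910156, -0.21389219164848328), (0.4052678346633911, 0.11352700740098953), 79.02323913574219) 0.24839402831777205
bar [ 0.12648451 -0.9919686   0.5296517  -0.29516736] 0.2682374926377602
387 [0.824  0.1825] 0.0735 ztop 0.2965 [0.8194 0.1865 0.3011]
170 [ 0.7484 -0.4659] 0.0358 ztop 0.2731 [ 0.7428 -0.468   0.2734]
680 [ 0.4549 -0.1852] 0.0844 ztop 0.276 [ 0.4519 -0.1907  0.2757]
63 [ 0.541 -0.365] 0.0098 ztop 0.2948 [ 0.5377 -0.3656  0.2957]
269 [ 0.4306 -0.3029] 0.0261 ztop 0.2783 [ 0.4291 -0.3039  0.278 ]
76 [ 0.435  -0.3957] 0.015 ztop 0.274 [ 0.4321 -0.3973  0.2738]
```

```bash
python3 - <<'E'
from h import *
from scipy.spatial.transform import Rotation as Ro
z=np.load("top0.npz"); W=cloud("top",z["d"]); p=z["p"].astype(int)
m=(p[...,0]>150)&(p[...,1]<60)&(p[...,2]<60)&(W[...,2]>.35)&(W[...,0]>.4); w=W[m]
print("lever",np.percentile(w,[2,98],axis=0).round(3))
R=Ro.from_rotvec(sensors.get_state()["tcp_rot"]).as_matrix();print(R.round(3))
P=np.array(sensors.get_state()["position"])
for t in [(0.36,.22,.40),(.4655,-.1246,.40)]: print((R.T@(np.array(t)-P)).round(3))
E
```

```text
lever [[0.505 0.198 0.499]
 [0.567 0.218 0.528]]
[[-0.972  0.235 -0.001]
 [ 0.235  0.972 -0.002]
 [ 0.    -0.002 -1.   ]]
[-0.298 -0.326 -0.097]
[-0.482 -0.637 -0.096]
```

Call:
step_arm:
  claw: [1,1,1,1,1,1,1,1]
  delta_pos:
    - [-0.015,-0.02,-0.02]
    - [-0.04,-0.055,-0.04]
    - [-0.067,-0.09,-0.06]
    - [-0.095,-0.13,-0.08]
    - [-0.125,-0.17,-0.09]
    - [-0.155,-0.21,-0.09]
    - [-0.185,-0.25,-0.09]
    - [-0.21,-0.285,-0.09]
  yaw: [0,-1,-2.6,-2.6,-2.6,-2.6,-2.6,-2.6]

```text
clock: 0.9
position: [0.284, 0.2793, 0.3936]
tcp_rot: [0.3, 3.127, -0.0]
ft_force: [0.9, -0.1, -0.1]
finger_gap: -0.003
gripper_force: 0.0
```

Call:
step_arm:
  claw: [1,1,1,1,1,1,1,1]
  delta_pos:
    - [-0.022,-0.04,0]
    - [-0.045,-0.08,0]
    - [-0.068,-0.12,0]
    - [-0.092,-0.16,0]
    - [-0.118,-0.2,0]
    - [-0.148,-0.24,0]
    - [-0.178,-0.275,0]
    - [-0.2,-0.305,0]
  yaw: [0,0,0,0,0,0,0,0]

```text
clock: 1.7
position: [0.4226, -0.0587, 0.3933]
tcp_rot: [-0.303, -3.126, -0.0]
ft_force: [-0.1, 0.2, -0.2]
finger_gap: -0.001
gripper_force: 0.0
```

Call:
step_arm:
  claw: [1,1,1,1]
  delta_pos:
    - [-0.025,-0.03,0]
    - [-0.045,-0.05,0]
    - [-0.055,-0.058,0]
    - [-0.055,-0.058,0]
  yaw: [0,0,0,0]

```text
clock: 2.1
position: [0.4654, -0.1243, 0.3931]
tcp_rot: [-0.302, -3.125, -0.001]
ft_force: [-0.7, 0.8, 0.1]
finger_gap: -0.0
gripper_force: 0.0
```

Call:
step_arm:
  claw: [1,1,1,1,1,1,1,1]
  delta_pos:
    - [0,0,0.02]
    - [0,0,0.035]
    - [0,0,0.041]
    - [0,0,0.045]
    - [0,0,0.049]
    - [0,0,0.053]
    - [0,0,0.056]
    - [0,0,0.057]
  yaw: [0,0,0,0,0,0,0,0]

```text
clock: 2.9
position: [0.4654, -0.1235, 0.3371]
tcp_rot: [0.3, 3.126, 0.001]
ft_force: [-1.3, 2.6, 3.6]
finger_gap: -0.004
gripper_force: 2.0
```

Call:
step_arm:
  claw: [1,1]
  delta_pos:
    - [0,0,0.001]
    - [0,0,0.001]
  yaw: [0,0]

```text
clock: 3.1
position: [0.4654, -0.1237, 0.336]
tcp_rot: [0.3, 3.126, 0.0]
ft_force: [-0.4, 1.1, 1.7]
finger_gap: -0.001
gripper_force: 1.5
```

Call:
step_arm:
  claw: [1,1]
  delta_pos:
    - [0,0,0.001]
    - [0,0,0.001]
  yaw: [0,0]

```text
clock: 3.3
position: [0.4654, -0.1237, 0.335]
tcp_rot: [0.3, 3.126, -0.0]
ft_force: [1.5, 2.3, 3.9]
finger_gap: -0.002
gripper_force: 1.6
```

Call:
step_arm:
  claw: [1,1]
  delta_pos:
    - [0,0,0.001]
    - [0,0,0.001]
  yaw: [0,0]

```text
clock: 3.5
position: [0.4654, -0.1237, 0.3339]
tcp_rot: [0.3, 3.126, -0.0]
ft_force: [1.5, 1.9, 3.3]
finger_gap: 0.001
gripper_force: 1.6
```

Call:
step_arm:
  claw: [1,1]
  delta_pos:
    - [0,0,0.001]
    - [0,0,0.001]
  yaw: [0,0]

```text
clock: 3.7
position: [0.4654, -0.1237, 0.3334]
tcp_rot: [0.3, 3.126, -0.0]
ft_force: [1.0, 2.3, 5.5]
finger_gap: 0.001
gripper_force: 2.7
```

Call:
step_arm:
  claw: [1,1,1,1,1,1,1,1]
  delta_pos:
    - [0,0,-0.02]
    - [0,0,-0.04]
    - [0,-0.03,-0.04]
    - [0,-0.06,-0.04]
    - [0,-0.06,-0.03]
    - [0,-0.06,-0.02]
    - [0,-0.06,-0.016]
    - [0,-0.06,-0.012]
  yaw: [0,0,0,0,0,0,0,0]

```text
clock: 4.5
position: [0.4535, -0.1823, 0.3447]
tcp_rot: [-0.299, -3.126, 0.002]
ft_force: [-2.9, -1.8, 4.3]
finger_gap: 0.001
gripper_force: 2.1
```

Call:
step_arm:
  claw: [1,1,1,1,1]
  delta_pos:
    - [0,0,0.004]
    - [0,0,0.008]
    - [0,0,0.01]
    - [0,0,0.011]
    - [0,0,0.011]
  yaw: [0,0,0,0,0]

```text
clock: 5.0
position: [0.4538, -0.1823, 0.3337]
tcp_rot: [-0.3, -3.127, -0.001]
ft_force: [-1.7, -0.8, 2.7]
finger_gap: 0.004
gripper_force: 1.2
```

Call:
step_arm:
  claw: [1,1]
  delta_pos:
    - [0,0,0.001]
    - [0,0,0.001]
  yaw: [0,0]

```text
clock: 5.2
position: [0.4538, -0.1824, 0.3335]
tcp_rot: [0.3, 3.127, 0.001]
ft_force: [-3.3, 0.0, 4.7]
finger_gap: -0.003
gripper_force: 2.7
```

Tube 2 is on its stop. On to tube 3, then tube 4.

Call:
step_arm:
  claw: [1,1,1,1,1,1,1,1]
  delta_pos:
    - [0,0,-0.02]
    - [0,0,-0.04]
    - [0,-0.03,-0.04]
    - [0,-0.06,-0.04]
    - [0,-0.06,-0.03]
    - [0,-0.06,-0.02]
    - [0,-0.06,-0.016]
    - [0,-0.06,-0.012]
  yaw: [0,0,0,0,0,0,0,0]

```text
clock: 6.0
position: [0.4424, -0.2411, 0.3449]
tcp_rot: [-0.299, -3.127, 0.001]
ft_force: [-1.7, -2.2, 4.0]
finger_gap: -0.003
gripper_force: 2.1
```

Call:
step_arm:
  claw: [1,1,1,1,1]
  delta_pos:
    - [0,0,0.004]
    - [0,0,0.008]
    - [0,0,0.01]
    - [0,0,0.011]
    - [0,0,0.012]
  yaw: [0,0,0,0,0]

```text
clock: 6.5
position: [0.4424, -0.2413, 0.3334]
tcp_rot: [0.3, 3.127, 0.0]
ft_force: [-2.9, 0.2, 7.7]
finger_gap: 0.003
gripper_force: 4.2
```

Call:
step_arm:
  claw: [1,1]
  delta_pos:
    - [0,0,0]
    - [0,0,0]
  yaw: [0,0]

```text
clock: 6.7
position: [0.4424, -0.2413, 0.3335]
tcp_rot: [0.3, 3.127, 0.001]
ft_force: [-2.1, 0.1, 4.7]
finger_gap: 0.0
gripper_force: 2.8
```

Call:
step_arm:
  claw: [1,1,1,1,1,1,1,1]
  delta_pos:
    - [0,0,-0.02]
    - [0,0,-0.04]
    - [0,-0.03,-0.04]
    - [0,-0.06,-0.04]
    - [0,-0.06,-0.03]
    - [0,-0.06,-0.02]
    - [0,-0.06,-0.016]
    - [0,-0.06,-0.012]
  yaw: [0,0,0,0,0,0,0,0]

```text
clock: 7.5
position: [0.4309, -0.2999, 0.3449]
tcp_rot: [-0.299, -3.127, 0.001]
ft_force: [-3.1, -0.5, 3.6]
finger_gap: -0.003
gripper_force: 2.1
```

Call:
step_arm:
  claw: [1,1,1,1,1]
  delta_pos:
    - [0,0,0.004]
    - [0,0,0.008]
    - [0,0,0.01]
    - [0,0,0.011]
    - [0,0,0.012]
  yaw: [0,0,0,0,0]

```text
clock: 8.0
position: [0.431, -0.3001, 0.3335]
tcp_rot: [0.3, 3.127, 0.001]
ft_force: [-3.6, 0.6, 8.6]
finger_gap: 0.002
gripper_force: 4.3
```

Call:
step_arm:
  claw: [1,1]
  delta_pos:
    - [0,0,0]
    - [0,0,0]
  yaw: [0,0]

```text
clock: 8.2
position: [0.4309, -0.3001, 0.3335]
tcp_rot: [0.3, 3.127, 0.001]
ft_force: [-2.4, 0.3, 5.1]
finger_gap: -0.0
gripper_force: 2.9
```

Call:
step_arm:
  claw: [1,1,1,1,1,1,1,1]
  delta_pos:
    - [0,0,-0.03]
    - [0,0,-0.065]
    - [-0.04,-0.01,-0.065]
    - [-0.08,-0.02,-0.065]
    - [-0.12,-0.035,-0.065]
    - [-0.15,-0.041,-0.065]
    - [-0.162,-0.041,-0.065]
    - [-0.162,-0.041,-0.065]
  yaw: [0,0,0,0,0,0,0,0]

```text
clock: 9.0
position: [0.583, -0.371, 0.396]
tcp_rot: [-0.298, -3.125, -0.004]
ft_force: [-0.3, 0.3, -0.4]
finger_gap: -0.002
gripper_force: 0.0
```

Call:
step_arm:
  claw: [1,1,1]
  delta_pos:
    - [0,0,0.025]
    - [0,0,0.049]
    - [0,0,0.049]
  yaw: [0,0,0]

```text
clock: 9.3
position: [0.5801, -0.3699, 0.3443]
tcp_rot: [-0.3, -3.121, -0.007]
ft_force: [-1.1, 0.6, -0.8]
finger_gap: 0.005
gripper_force: 0.0
```

```bash
python3 - <<'E'
from h import *
print(sensors.get_state()["position"])
p,d=optics.camera("top"); cv2.imwrite("pics/top1.png",cv2.resize(p[130:280,260:500,::-1],None,fx=3,fy=3))
W=cloud("top",d); X,Y,Z=np.moveaxis(W,-1,0)
for n,(x,y) in dict(t1=(.4655,-.1246),t2=(.454,-.1835),t3=(.4426,-.2425),t4=(.4311,-.3014)).items():
    print(n,np.nanmedian(Z[np.hypot(X-x,Y-y)<.012]))
E
```

```text
[ 0.58014607 -0.36987725  0.34427421]
t1 nan
t2 nan
t3 0.6095217926088068
t4 0.57190134074746
  return np.nanmean(a, axis, out=out, keepdims=keepdims)
```

View pics/top1.png

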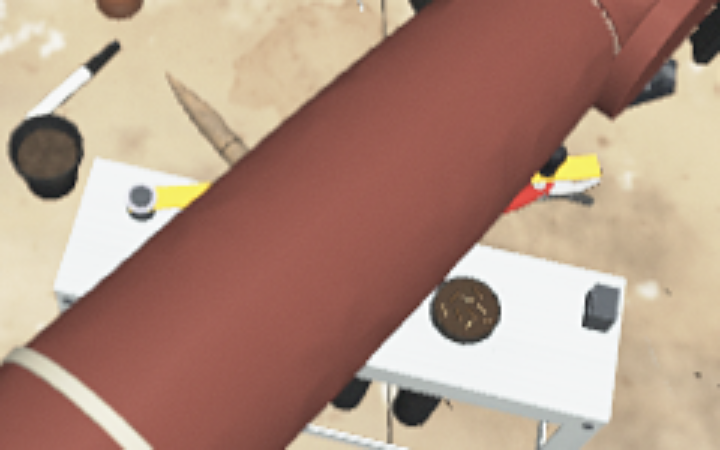

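Call:
step_arm:
  claw: [1,1,1,1,1,1,1,1]
  delta_pos:
    - [0.0,-0.001,-0.005]
    - [0.01,-0.001,-0.005]
    - [0.018,-0.001,-0.005]
    - [0.025,-0.002,-0.005]
    - [0.033,-0.004,-0.005]
    - [0.041,-0.006,-0.005]
    - [0.05,-0.008,-0.005]
    - [0.058,-0.01,-0.005]
  yaw: [0,0,0,0,0,0,0,0]

```text
clock: 10.15
position: [0.5225, -0.3703, 0.354]
tcp_rot: [0.3, 3.127, -0.0]
ft_force: [1.2, -0.8, 1.2]
finger_gap: -0.004
gripper_force: 0.8
```

Call:
step_arm:
  claw: [1,1,1,1,1,1,1,1]
  delta_pos:
    - [0.008,-0.001,0]
    - [0.016,-0.002,0]
    - [0.024,-0.003,0]
    - [0.032,-0.004,0]
    - [0.039,-0.005,0]
    - [0.045,-0.005,0]
    - [0.05,-0.005,0]
    - [0.052,-0.005,0]
  yaw: [0,0,0,0,0,0,0,0]

```text
clock: 10.95
position: [0.4709, -0.3651, 0.3539]
tcp_rot: [-0.3, -3.127, -0.0]
ft_force: [0.9, -1.3, -0.9]
finger_gap: 0.003
gripper_force: 0.7
```

Call:
step_arm:
  claw: [1,1,1]
  delta_pos:
    - [0.002,0,0]
    - [0.004,0,0]
    - [0.004,0,0]
  yaw: [0,0,0]

```text
clock: 11.25
position: [0.4673, -0.3643, 0.3539]
tcp_rot: [-0.3, -3.127, -0.001]
ft_force: [0.8, -0.3, -0.4]
finger_gap: 0.002
gripper_force: 0.2
```

Call:
step_arm:
  claw: [1,1,1,1]
  delta_pos:
    - [0.001,0,0]
    - [0.002,0,0]
    - [0.003,0,0]
    - [0.003,0,0]
  yaw: [0,0,0,0]

```text
clock: 11.65
position: [0.4644, -0.3638, 0.3539]
tcp_rot: [-0.3, -3.127, -0.0]
ft_force: [0.5, -1.3, 0.5]
finger_gap: -0.0
gripper_force: 0.5
```

Call:
step_arm:
  claw: [1,1,1]
  delta_pos:
    - [0.001,0,0]
    - [0.002,0,0]
    - [0.002,0,0]
  yaw: [0,0,0]

```text
clock: 11.95
position: [0.4627, -0.3635, 0.354]
tcp_rot: [0.3, 3.126, -0.0]
ft_force: [3.1, -0.8, -0.3]
finger_gap: -0.002
gripper_force: 1.7
```

Call:
step_arm:
  claw: [1,1,1]
  delta_pos:
    - [0.001,0,0]
    - [0.0015,0,0]
    - [0.0015,0,0]
  yaw: [0,0,0]

```text
clock: 12.25
position: [0.4623, -0.3634, 0.3541]
tcp_rot: [0.299, 3.123, -0.002]
ft_force: [8.0, -3.9, -1.2]
finger_gap: 0.003
gripper_force: 4.2
```

Call:
step_arm:
  claw: [1,1,1,1,1,1,1,1]
  delta_pos:
    - [-0.01,0,0]
    - [-0.025,0,0]
    - [-0.025,0,-0.03]
    - [-0.025,0,-0.06]
    - [-0.025,0,-0.1]
    - [-0.025,-0.03,-0.12]
    - [-0.025,-0.07,-0.12]
    - [-0.025,-0.1,-0.12]
  yaw: [0,0,0,0,0,0,0,0]

```text
clock: 13.05
position: [0.4662, -0.4676, 0.4752]
tcp_rot: [-0.301, -3.127, 0.002]
ft_force: [-0.0, -0.9, -0.0]
finger_gap: 0.002
gripper_force: 0.0
```

```bash
python3 - <<'E'
from h import *
for n in("top","scene"):
    p,d=optics.camera(n); W=cloud(n,d); X,Y,Z=np.moveaxis(W,-1,0); q=p.astype(int)
    for k,(x,y) in dict(t1=(.4655,-.1246),t2=(.454,-.1835),t3=(.4426,-.2425),t4=(.4311,-.3014)).items():
        m=(np.hypot(X-x,Y-y)<.012); print(n,k,m.sum(),np.median(Z[m]) if m.any() else None)
    ye=(q[...,0]>180)&(q[...,1]>150)&(q[...,2]<90)&(abs(Z-.27)<.02)&(X>.3)&(X<.7)
    if ye.sum()>20:
        l=cv2.fitLine(W[ye][:,:2].astype(np.float32),cv2.DIST_HUBER,0,.01,.01).ravel(); print("bar deg",np.degrees(np.arctan2(l[1],l[0]))%180,ye.sum())
    if n=="scene": cv2.imwrite("pics/s2.png",cv2.resize(p[150:350,230:470,::-1],None,fx=3,fy=3))
E
```

```text
top t1 89 0.2601795697853672
top t2 50 0.2599890151206242
top t3 0 None
top t4 0 None
bar deg 78.443695 36
scene t1 69 0.2558469294647182
scene t2 50 0.2578965281729094
scene t3 51 0.2587963724163072
scene t4 61 0.25833611681232355
bar deg 78.64685 524
```

View pics/s2.png

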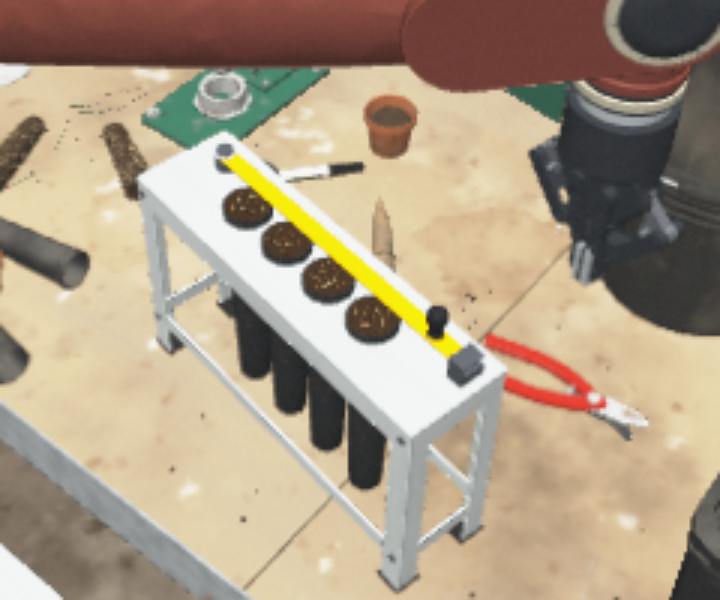

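The picture shows all four collars seated on the plate (tubes at crop pixels (247,207) to (372,318)). The bar's tip is in the keeper at (463,362), and the gripper is clear. The tops measure about 0.26 m, and the bar lies within 0.6° of the row.

```bash
python3 -c "
from rig import job; print(job.hand_in())"
```

```text
the job is handed in; nothing more can be done
None
```

I pressed the four tubes home in order from tube 1 to tube 4, pushed the bar to its stop in the keeper, and handed the job in at about 13 s; the hand-in returned no verdict.

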